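# Trace the seal channel of a bath lid with a spring-tip gauge

### The job

Check the seal seat of the thermostat bath: lift the yellow gauge out of the caddy, lower its tip into the seal channel at the green dot and trace the whole channel in one unbroken stroke round the corner to the red dot, slowly (about 20 mm/s) and gently, with the spring tip kept pressed roughly half-way in on the channel floor, which is uneven, all along. Lift it out only at the red end, then hang the gauge back upright in a free bay of the caddy; leave the blue gauge, the beaker and the bottle alone.

Things in the scene. Friction and masses are not known exactly. Their poses are not given: they have to be found in the camera images.
- stylus: Yellow seam gauge, black cap band, 160 mm long, 0.17 kg, upright in a caddy bay. Handle 28 x 28 mm square, 95 mm tall; grip two facing flat sides. Origin: centre of the handle's lower end (shoulder); z up the handle, x and y square to its flats. Below the shoulder: steel barrel, 16 mm diameter, 30 mm long, then a round-ended spring tip, 8 mm diameter, ending 65 mm below the origin when free.
- tip (a joint): How far the yellow gauge's spring tip is pressed in, in m: 0 free, 0.006 at the stop. Spring: 1 N to start moving, then 1.2 N per mm (2.2 N at 1 mm, 4.6 N at 3 mm, 7 N at 5 mm).
- tip_end (a point): The very end of the yellow gauge's spring tip (moves with it).
- bath: Fixed white thermostat bath, 250 (x) x 270 (y) mm. Steel deck and, flush with it, a grey lid, tops 130 mm above the table; teal lid handle 38 mm above that. Origin: centre of the underside. Seal channel between lid and deck: L-shaped, 13 mm wide, upright walls, black floor. In this frame leg 1 is at y = 75 mm, from x = 55 (green dot) to -65 (corner); leg 2 at x = -65, from y = 75 to -65 (red dot).
- seam0 (a point): Point on the centreline of the seal channel at the height of the deck's top (not of the floor): start, beside the green dot. The channel goes on 8 mm past both its ends.
- seam1 (a point): Point on the centreline of the seal channel at the height of the deck's top (not of the floor): 40 mm along from the start.
- seam2 (a point): Point on the centreline of the seal channel at the height of the deck's top (not of the floor): 80 mm along.
- seam3 (a point): Point on the centreline of the seal channel at the height of the deck's top (not of the floor): the corner, 120 mm along. The floor is uneven: nominally 12 mm below the deck, here 9 to 15, elsewhere 2.5 to 21.5; it rises or falls steadily by up to 0.05 mm per mm, the same way along both legs. No reading shows this: feel it with the tip.
- seam4 (a point): Point on the centreline of the seal channel at the height of the deck's top (not of the floor): 47 mm past the corner.
- seam5 (a point): Point on the centreline of the seal channel at the height of the deck's top (not of the floor): 94 mm past the corner.
- seam6 (a point): Point on the centreline of the seal channel at the height of the deck's top (not of the floor): finish, beside the red dot, 140 mm past the corner.
- caddy: Fixed gauge caddy, 100 (x) x 240 (y) mm; aluminium top plate, 12 mm thick, upper face 80 mm above the table, with three bays in a row along y: round through holes of 24 mm diameter, 80 mm apart. Origin: centre of its underside. A gauge hangs in a bay with its handle's shoulder on the plate, barrel and tip through the hole.
- bay0 (a point): Centre of the bay at the caddy's -y end, on the plate's upper face.
- bay1 (a point): Centre of the middle bay, on the plate's upper face.
- bay2 (a point): Centre of the bay at the caddy's +y end, on the plate's upper face.
- other: Blue gauge with the same handle as the yellow one, in another bay; not to be disturbed. Origin at the handle's lower end, z up. One bay is empty.
- beaker: Clear plastic beaker, 84 mm across, 110 mm tall, standing on the table; origin centre of its underside.
- bottle: Amber bottle, 70 mm across, 120 mm tall, standing on the table; origin centre of its underside.
Things that resemble listed ones, but are neither listed nor needed, are in the scene too. Of the things that look like the stylus, the smallest one is meant.

How it is judged (in metres and radians):
On the way, in this order (a step that is already met when the one before it is completed fails the run):
1. tip in the channel at the green end (start), spring pressed between 1 and 5 mm (horizontal distance between tip_end and seam0 below 0.007 m and z of tip_end in the frame of bath below 0.129 m and value of joint tip between 0.001 and 0.005 m and contact force between stylus and bath above 0.5 N), for 0.3 s.
2. tip in the channel at the second check point, spring pressed between 1 and 5 mm (horizontal distance between tip_end and seam1 below 0.007 m and z of tip_end in the frame of bath below 0.129 m and value of joint tip between 0.001 and 0.005 m and contact force between stylus and bath above 0.5 N), for 0.3 s.
3. tip in the channel at the third check point, spring pressed between 1 and 5 mm (horizontal distance between tip_end and seam2 below 0.007 m and z of tip_end in the frame of bath below 0.129 m and value of joint tip between 0.001 and 0.005 m and contact force between stylus and bath above 0.5 N), for 0.3 s.
4. tip in the channel at the corner, spring pressed between 1 and 5 mm (horizontal distance between tip_end and seam3 below 0.007 m and z of tip_end in the frame of bath below 0.129 m and value of joint tip between 0.001 and 0.005 m and contact force between stylus and bath above 0.5 N), for 0.3 s.
5. tip in the channel at the fifth check point, spring pressed between 1 and 5 mm (horizontal distance between tip_end and seam4 below 0.007 m and z of tip_end in the frame of bath below 0.129 m and value of joint tip between 0.001 and 0.005 m and contact force between stylus and bath above 0.5 N), for 0.3 s.
6. tip in the channel at the sixth check point, spring pressed between 1 and 5 mm (horizontal distance between tip_end and seam5 below 0.007 m and z of tip_end in the frame of bath below 0.129 m and value of joint tip between 0.001 and 0.005 m and contact force between stylus and bath above 0.5 N), for 0.3 s.
7. tip in the channel at the red end (finish), spring pressed between 1 and 5 mm (horizontal distance between tip_end and seam6 below 0.007 m and z of tip_end in the frame of bath below 0.129 m and value of joint tip between 0.001 and 0.005 m and contact force between stylus and bath above 0.5 N), for 0.3 s.
At the end, for the whole second after the job is handed in: The yellow gauge hangs at rest in any bay of the caddy: within 7 mm of the bay's centre, shoulder on the plate (4 mm below to 6 mm above), upright within 0.12 rad; the blue gauge upright within 0.12 rad ((horizontal distance between stylus and bay0 below 0.007 m or horizontal distance between stylus and bay1 below 0.007 m or horizontal distance between stylus and bay2 below 0.007 m) and z of stylus in the frame of caddy between 0.076 and 0.086 m and angle between each of stylus, other's own z axis and vertical below 0.12 rad and linear speed of stylus below 0.02 m/s); the robot touches nothing.
It fails at once if tip lifted off the channel floor, or set down, anywhere along the seam other than its two ends ((x of tip_end in the frame of bath between -0.06 and 0.035 m and y of tip_end in the frame of bath between 0.0685 and 0.0815 m and value of joint tip between -1 and 0.0003 m and z of tip_end in the frame of bath below 0.145 m) or (y of tip_end in the frame of bath between -0.045 and 0.07 m and x of tip_end in the frame of bath between -0.0715 and -0.0585 m and value of joint tip between -1 and 0.0003 m and z of tip_end in the frame of bath below 0.145 m)).
It fails at once if stylus pushed against the bath with more than 20 N (contact force between stylus and bath above 20 N).
It fails at once if stylus moved faster than 120 mm/s while touching the bath (contact force between stylus and bath above 0.5 N and linear speed of stylus above 0.12 m/s).
It fails at once if blue gauge, beaker or bottle displaced by more than 15 mm (distance of any of other, beaker, bottle from where it was at the start of the episode above 0.015 m).
It also fails if it takes over 72 s, if anything falls off the work surface, if the arm or the gripper's body presses on something with over 40 N, if the wrist force passes 120 N, or if a joint passes its speed limit or range.

### The arm

A 7-joint arm with a two-finger parallel gripper is mounted at the origin on the work surface. World frame = base frame: x ahead of the robot, y to its left, z up, the work surface at z = 0. Lengths are in m, angles in degrees, forces in N, time in s.
With the tool pointing down it reaches from about 0.4 to 0.85 m from the base axis. Payload 6.9 kg.
Tool frame: the origin (TCP) lies between the finger pads; the fingertips stand 17 mm ahead of it and the grasp point (between the pads) lies 2 mm behind it (arm.finger_overhang is the distance from the TCP to the fingertips, in m); z points along the fingers, y is the line along which they close (so a half turn about z gives the same grasp; the last joint's range is limited). The gripper opens to 85 mm and grips with 20 to 120 N. Pads are 22 mm wide; open, the fingers measure 114 mm over their backs; the gripper's body (76 mm by 85 mm) begins 54 mm behind the grasp point. The pads swing forward as they close: fully open they stand 13 mm farther back than shut.
Start: joints at [-62.825, 29.078, -13.613, 85.955, 7.202, 65.827, -8.869], TCP at [0.225, 0.583, 0.248] pointing down, gripper open.
Joint ranges: [-176.47, 176.47], [-13.61, 117.27], [-81.72, 77.17], [0.22, 143.17], [-87.28, 267.28], [10, 112.55], [-165.47, 165.47]. Speed limits (degrees/s): [136.94, 136.94, 180, 180, 180, 180, 180].

### API

Orientations are given as a 3x3 rotation matrix whose columns are the frame's x, y, z axes.
In Python, from workcell import arm, grab_frame, get_calibration, search_frame, silhouettes, mark_of gives the robot as it stands. The module is installed in compiled form; this text tells all that it offers.
- The arm moves only by the shell command python3 -m handwheel 'ROWS' [FORCE]. ROWS is JSON, a list of rows, each a list of 3 entries, a list of its own where there are three numbers: the opening, from 0 (shut) to 1 (fully open), then the shift along the world's x, y, z normalised to -1 to 1, where 1 is 0.04 m, then the turn about the world's z normalised to -1 to 1, where 1 is 4 degrees. In form: [[grip, [x, y, z], spin], ...]. A call has 1 to 10 rows; each row shifts and turns the commanded pose from where the row before left it; what a row does not reach is not made up. A row lasts 1/8 s, in which the tool goes at most 62.5 mm and 10.7 degrees, less where a joint would pass 70% of its speed; a pose out of reach is approached as far as the arm can. A call with a number of a shift or a turn outside -1 to 1 is refused whole. A call with a gripper value outside its range is refused whole. The fingers move at their own pace and stop on an object; FORCE is the grip in N (left out, the last holds). Time passes only in rows, so rows that do not move let the fingers close. It gives the time, the measured TCP pose, the force, the opening and the grip force at its end, in the units of the state.
- arm.sense(): the state, without advancing time (a new reading comes with each control period).
- grab_frame(name): name is "scene" or "top" or "wrist"; returns the picture (480x640x3 uint8, blue, green, red); there is no depth.
- get_calibration(name): a dict with "fov_y" (degrees; the focal length in pixels is half the picture's height over the tangent of half this angle, whatever the lens; pixels are square), "cx", "cy" (the principal point, pixels), "k1" (the pictures are not rectified: a ray, as slopes to the right and down, at radius r is drawn at 1 + k1 r^2 times it, then the intrinsics apply), "rvec" (rotation vector, rad) and "tvec" (3), from world to camera coordinates, as OpenCV has them. Camera axes: x right, y down, z forward; pixel columns grow to the right and rows downward; lengths in m; the calibration is good to about 2 mm. A picture is of the moment at which its call begins: read the wrist's pose just before it. get_calibration takes no time and is no camera call; for the wrist camera it gives the pose at the moment of the call.
- arm.job_done(): hands the job in; it is judged then, once.
Trained networks look in the newest picture that a camera, given by its name, has taken for a name from the list of things; names that differ only in an ending like _2 or _b are one class to them, and where a whole thing is asked for, a point or a joint stands for the part that bears it (a point fixed in the world has none). Each returns a list of dicts, best first, with "score" (0 to 1); they miss things now and then, are a little off and sometimes report something else, mostly with a low value. They report only what shows in the picture. A call takes as long as a camera call. They do not tell look-alikes from the thing itself.
- search_frame(target, camera): "position" ([column, row] in pixels, amid what is visible of it).
- silhouettes(target, camera): "pixels" (480x640 bool, what is visible of it) and "position" ([column, row] in pixels, amid what is visible of it).
- mark_of(target, camera): "position" ([column, row] in pixels: a listed point, or the origin of a listed thing).
The state is a dict: "t": time; "joints": joint angles; "dq": joint speeds; "joint_torque": joint torques, N m; "tcp_pos": TCP position; "tcp_rot": TCP orientation; "wrist_force": force on the tool from outside, world axes, zero at the start; "torque": the same for the moment, N m; "grip_width": finger opening in m; "grasp_force": force on a finger pad.
Only numpy, scipy, OpenCV 4.12 (cv2) and the standard library are available. Lean on these libraries where they do the work, as an engineer would, in place of code of your own. Each camera call takes 0.05 s, during which the arm holds its last target. There are 200 camera calls.

## Working session

There is one attempt and no reset: what is moved stays moved. The work goes in short steps, Python scripts to look and compute and a shell command to move; the robot and the scene stay as the last step left them, time stands still between calls to the robot, and variables do not carry over. Pictures are saved under pics/ and viewed, at most 10 in all, crops included, and the job is handed in when it is done.

```bash
mkdir -p pics
cat > h.py <<'E'
import numpy as np, cv2
from workcell import arm, grab_frame, get_calibration, search_frame, silhouettes, mark_of
def ray(cal,p):
    f=240/np.tan(np.radians(cal["fov_y"])/2)
    d=np.array([(p[0]-cal["cx"])/f,(p[1]-cal["cy"])/f]); u=d.copy()
    for _ in range(30): u=d/(1+cal["k1"]*(u@u))
    R=cv2.Rodrigues(np.array(cal["rvec"],float))[0]; t=np.array(cal["tvec"],float).ravel()
    return -R.T@t, R.T@np.array([u[0],u[1],1])
def onz(cal,p,z):
    c,d=ray(cal,p); return c+d*(z-c[2])/d[2]
def proj(cal,P):
    f=240/np.tan(np.radians(cal["fov_y"])/2)
    R=cv2.Rodrigues(np.array(cal["rvec"],float))[0]; q=R@np.array(P)+np.array(cal["tvec"],float).ravel()
    u=q[:2]/q[2]; u=u*(1+cal["k1"]*(u@u)); return u*f+[cal["cx"],cal["cy"]]
E
python3 - <<'E'
from h import *
np.set_printoptions(precision=4,suppress=True)
zs=dict(stylus=.08,other=.08,bay0=.08,bay1=.08,bay2=.08,beaker=0,bottle=0,bath=0,caddy=0,**{f"seam{i}":.13 for i in range(7)})
for c in("top","scene"):
    im=grab_frame(c);cv2.imwrite(f"pics/{c}.png",im);cal=get_calibration(c)
    print(c,ray(cal,(320,240)))
    for n,z in zs.items():
        for r in mark_of(n,c)[:3]: print(n,round(r["score"],2),np.round(r["position"]),onz(cal,r["position"],z)[:2])
print(arm.sense())
E
```

```text
top (array([ 0.3611, -0.0247,  1.1145]), array([ 0.16  ,  0.0018, -0.9872]))
stylus 0.91 [213. 244.] [0.5244 0.2301]
stylus 0.84 [198. 294.] [0.4098 0.262 ]
stylus 0.68 [250. 288.] [0.4191 0.1433]
other 0.77 [178. 243.] [0.5295 0.3118]
other 0.42 [142. 247.] [0.5221 0.397 ]
bay0 0.7 [213. 245.] [0.5227 0.2294]
bay0 0.61 [180. 247.] [0.5199 0.3087]
bay0 0.58 [146. 247.] [0.5214 0.3882]
bay1 0.7 [213. 245.] [0.5227 0.2294]
bay1 0.61 [180. 247.] [0.5199 0.3087]
bay1 0.58 [146. 247.] [0.5214 0.3882]
bay2 0.7 [213. 245.] [0.5227 0.2294]
bay2 0.61 [180. 247.] [0.5199 0.3087]
bay2 0.58 [146. 247.] [0.5214 0.3882]
beaker 0.96 [472. 252.] [ 0.5025 -0.4038]
beaker 0.61 [179. 244.] [0.5399 0.3357]
bottle 0.77 [249. 191.] [0.6748 0.1582]
bottle 0.67 [143. 248.] [0.5309 0.428 ]
bottle 0.53 [395. 259.] [ 0.4887 -0.2106]
bath 0.75 [360. 236.] [ 0.5485 -0.1235]
caddy 0.97 [189. 250.] [0.5244 0.311 ]
seam0 0.95 [350. 252.] [ 0.4913 -0.0881]
seam0 0.94 [336. 200.] [ 0.6107 -0.0611]
seam0 0.86 [332. 233.] [ 0.5359 -0.0502]
seam1 0.95 [350. 252.] [ 0.4913 -0.0881]
seam1 0.94 [336. 200.] [ 0.6107 -0.0611
[... 2269 characters left out ...]
 0.4872 -0.0449]
seam6 0.86 [315. 259.] [ 0.5738 -0.044 ]
seam6 0.7 [255. 258.] [ 0.4814 -0.1319]
{'t': 1.7, 'joints': array([-62.8254,  29.077 , -13.6135,  85.9553,   7.2017,  65.8285,
        -8.8673]), 'dq': array([ 0.0098, -0.0662,  0.0205,  0.0883,  0.0281, -0.0379,  0.0055]), 'joint_torque': array([ -0.0007, -62.0342,  -2.1855, -24.996 ,   0.0138,   0.0022,
        -0.    ]), 'tcp_pos': array([0.2253, 0.583 , 0.2483]), 'tcp_rot': array([[-0.9328,  0.3605, -0.    ],
       [ 0.3605,  0.9328, -0.    ],
       [ 0.    , -0.    , -1.    ]]), 'wrist_force': array([-0.5491, -0.0926,  0.4566]), 'torque': array([ 0.0035,  0.0228, -0.0063]), 'grasp_force': 0.0, 'grip_width': 0.0850278464945864}
```

View pics/top.png

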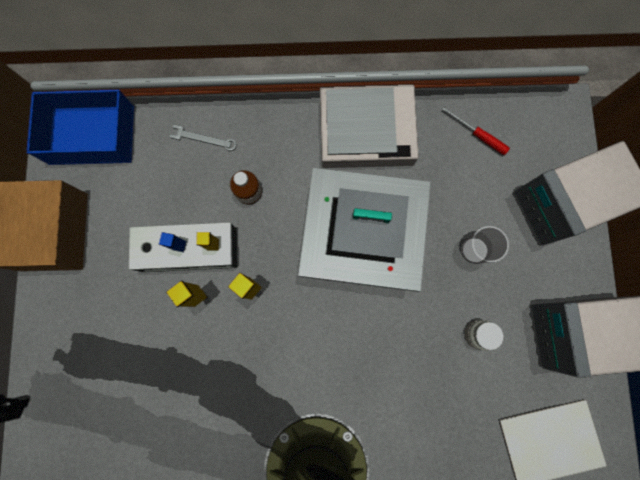

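View pics/scene.png

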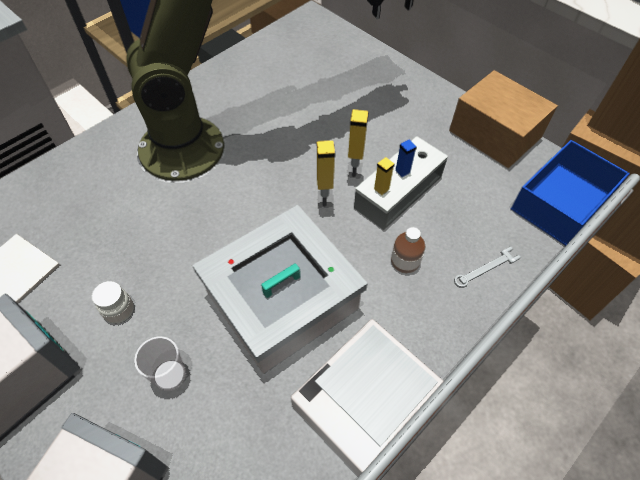

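The top picture shows the yellow gauge in the caddy at (205,240), with the blue one at (172,241) and the free bay at (146,247). The green dot is at (326,199) and the red at (390,268). The two larger yellow look-alikes stand at (180,293) and (242,286). I'll move over the caddy, turn the tool and look from near.

```bash
python3 -m handwheel '[[1,[0.7,-0.7,0.3],-1],[1,[0.7,-0.8,0.3],-1],[1,[0.7,-0.8,0.3],-1],[1,[0.7,-0.8,0.3],-1],[1,[0.7,-0.8,0.3],-1],[1,[0.7,-0.8,0.3],-1],[1,[0.7,-0.8,0.3],-1],[1,[0.7,-0.8,0.3],-1],[1,[0.7,-0.8,0],-1],[1,[0.7,-0.8,0],-1]]'
python3 -m handwheel '[[1,[0,0,0],-1],[1,[0,0,0],-1],[1,[0,0,0],-1],[1,[0,0,0],-1],[1,[0,0,0],-1],[1,[0,0,0],-1],[1,[0,0,0],-1],[1,[0,0,0],0],[1,[0,0,0],0]]'
python3 - <<'E'
from h import *
np.set_printoptions(precision=4,suppress=True)
c="wrist";im=grab_frame(c);cv2.imwrite(f"pics/w1.png",im);cal=get_calibration(c)
print(ray(cal,(320,240)))
for n,z in dict(stylus=.08,other=.08,bay0=.08).items():
    for r in mark_of(n,c)[:3]: print(n,round(r["score"],2),np.round(r["position"]),onz(cal,r["position"],z)[:2])
for n in("stylus","other"):
    for r in silhouettes(n,c)[:3]:
        ys,xs=np.nonzero(r["pixels"]);print(n,r["score"],r["position"],len(xs),xs.min(),xs.max(),ys.min(),ys.max())
E
```

```text
t: 2.95
tcp_pos: [0.5061, 0.2659, 0.3446]
tcp_rot: [[-0.481, 0.877, 0.001], [0.877, 0.481, 0.0], [0.0, 0.001, -1.0]]
wrist_force: [0.2, 0.5, 0.3]
grip_width: 0.0855
grasp_force: 0.0
t: 4.08
tcp_pos: [0.5053, 0.267, 0.3443]
tcp_rot: [[-0.017, 1.0, 0.0], [1.0, 0.017, 0.0], [0.0, 0.0, -1.0]]
wrist_force: [0.4, -0.4, 0.2]
grip_width: 0.0853
grasp_force: 0.0
(array([0.5039, 0.3432, 0.4695]), array([-0.0029, -0.2874, -0.9579]))
stylus 0.98 [226. 200.] [0.4057 0.2678]
stylus 0.7 [244. 320.] [0.4189 0.131 ]
other 0.58 [339. 163.] [0.52   0.3064]
bay0 0.92 [342. 156.] [0.5227 0.3135]
bay0 0.9 [343. 239.] [0.5264 0.2279]
bay0 0.8 [343.  76.] [0.5216 0.388 ]
stylus 0.96 [194.6, 221.4] 5171 142 247 178 272
stylus 0.71 [232.6, 353.2] 4771 195 264 282 414
stylus 0.68 [341.1, 254.9] 1996 326 362 224 284
other 0.61 [338.2, 129.1] 21697 287 396 28 273
other 0.59 [343.5, 170.9] 1646 325 370 144 191
```

View pics/w1.png

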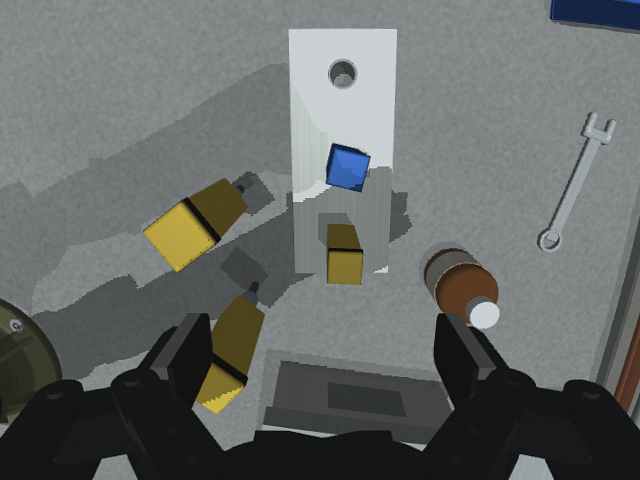

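The wrist view shows the yellow gauge's top face around (345,267), nearly square to the tool. The empty bay is at (343,74) and the bottle at (470,290). Next I'll fit the top face and the bay hole, and refine the bath in the top image.

Run:
```python
from h import *
np.set_printoptions(precision=4,suppress=True)
cal=get_calibration("wrist");im=cv2.imread("pics/w1.png")
hsv=cv2.cvtColor(im,cv2.COLOR_BGR2HSV)
m=((hsv[...,0]>18)&(hsv[...,0]<32)&(hsv[...,1]>120)&(hsv[...,2]>60)).astype(np.uint8)
m[:252]=0;m[:,:315]=0;m[:,375:]=0
ys,xs=np.nonzero(m);print("top",len(xs),xs.min(),xs.max(),ys.min(),ys.max())
q=cv2.boxPoints(cv2.minAreaRect(np.c_[xs,ys].astype(np.float32)))
P=np.array([onz(cal,p,.175) for p in q]);print(P[:,:2])
print("all top face ctr at rows 249-285:",onz(cal,(345,267),.175))
g=cv2.cvtColor(im,cv2.COLOR_BGR2GRAY)
sub=(g[55:95,320:365]<165).astype(np.uint8)
n,l,s,c=cv2.connectedComponentsWithStats(sub);
for i in range(1,n):
  if s[i][4]>100:print("hole",s[i],onz(cal,(320+s[i][0]+(s[i][2]-1)/2,55+s[i][1]+(s[i][3]-1)/2),.08))
# top crop
t=cv2.imread("pics/top.png")[160:300,290:440];cv2.imwrite("pics/topc.png",cv2.resize(t,None,fx=5,fy=4.25,interpolation=cv2.INTER_NEAREST)[:600])
ct=get_calibration("top");hs=cv2.cvtColor(cv2.imread("pics/top.png"),cv2.COLOR_BGR2HSV)
for nme,lo,hi in(("green",45,75),("red",-1,8)):
  k=(hs[...,0]>lo)&(hs[...,0]<hi)&(hs[...,1]>110)&(hs[...,2]>60);k[:160]=0;k[300:]=0;k[:,:300]=0;k[:,435:]=0
  ys,xs=np.nonzero(k);print(nme,len(xs),xs.mean(),ys.mean(),onz(ct,(xs.mean(),ys.mean()),.13))
```

```text
top 1073 327 362 252 283
[[0.5088 0.2449]
 [0.5369 0.2453]
 [0.5381 0.2184]
 [0.5093 0.218 ]]
all top face ctr at rows 249-285: [0.5237 0.2323 0.175 ]
hole [  8   4  29  30 667] [0.5211 0.39   0.08  ]
green 14 326.5 198.71428571428572 [ 0.6154 -0.0399  0.13  ]
red 21 390.0 268.0 [ 0.4541 -0.1762  0.13  ]
```

View pics/topc.png

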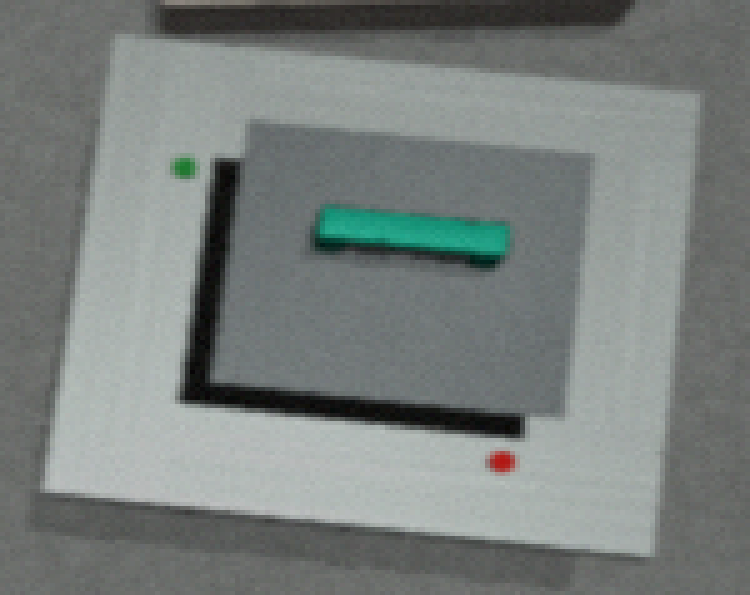

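```bash
python3 -m handwheel '[[1,[0.23,-0.44,-0.6],-0.25],[1,[0.23,-0.44,-0.6],0],[1,[0,0,-0.6],0],[1,[0,0,-0.6],0],[1,[0,0,-0.6],0],[1,[0,0,-0.6],0],[1,[0,0,-0.6],0],[1,[0,0,-0.6],0],[1,[0,0,-0.35],0],[1,[0,0,0],0]]'
python3 -m handwheel '[[0.7,[0,0,0],0],[0,[0,0,0],0],[0,[0,0,0],0],[0,[0,0,0],0],[0,[0,0,0],0],[0,[0,0,0],0]]' 40
```

```text
t: 5.62
tcp_pos: [0.5234, 0.2316, 0.1376]
tcp_rot: [[0.002, 1.0, -0.002], [1.0, -0.002, -0.001], [-0.001, -0.002, -1.0]]
wrist_force: [-0.0, 0.3, 1.0]
grip_width: 0.0856
grasp_force: 0.0
t: 6.38
tcp_pos: [0.524, 0.2319, 0.139]
tcp_rot: [[0.002, 1.0, 0.001], [1.0, -0.002, 0.0], [0.0, 0.001, -1.0]]
wrist_force: [-1.2, 0.4, 5.7]
grip_width: 0.0278
grasp_force: 39.3
```

```bash
python3 -m handwheel '[[0,[0,0,0.2],0],[0,[0,0,0.4],0],[0,[0,0,0.6],0],[0,[0,0,0.6],0],[0,[0,0,0.6],0],[0,[0,0,0.6],0],[0,[0,0,0.6],0],[0,[0,0,0.6],0],[0,[0,0,0.5],0],[0,[0,0,0],0]]' 60
python3 -m handwheel '[[0,[0.04,-0.7,0.2],0],[0,[0.04,-0.75,0.2],0],[0,[0.04,-0.75,0.2],0],[0,[0.04,-0.75,0.2],0],[0,[0.04,-0.75,0.2],0],[0,[0.04,-0.75,0.2],0],[0,[0.04,-0.75,0.2],0],[0,[0.04,-0.75,0.2],0],[0,[0.04,-0.75,0],0],[0,[0.04,-0.6,0],0]]'
python3 -m handwheel '[[0,[0,0,0],0],[0,[0,0,0],0],[0,[0,0,0],0]]'
python3 - <<'E'
from h import *
np.set_printoptions(precision=4,suppress=True)
c="wrist";s=arm.sense();im=grab_frame(c);cal=get_calibration(c);cv2.imwrite("pics/w2.png",im);np.save("w2.npy",cal,allow_pickle=True)
print(s["tcp_pos"],s["wrist_force"],s["torque"])
for n in("tip_end","stylus"):
  for r in mark_of(n,c)[:2]: print(n,r)
print(proj(cal,s["tcp_pos"]+[0,0,-.123]),proj(cal,s["tcp_pos"]+[0,0,-.058]))
E
```

```text
t: 7.62
tcp_pos: [0.5243, 0.2319, 0.3284]
tcp_rot: [[0.002, 1.0, 0.003], [1.0, -0.002, 0.002], [0.002, 0.003, -1.0]]
wrist_force: [0.0, 0.5, -1.7]
grip_width: 0.0277
grasp_force: 58.7
t: 8.88
tcp_pos: [0.5392, -0.0616, 0.3896]
tcp_rot: [[0.003, 1.0, -0.001], [1.0, -0.003, -0.0], [-0.0, -0.001, -1.0]]
wrist_force: [-0.1, 0.1, -1.1]
grip_width: 0.0275
grasp_force: 58.7
t: 9.25
tcp_pos: [0.5397, -0.059, 0.39]
tcp_rot: [[0.0, 1.0, -0.001], [1.0, -0.0, 0.001], [0.001, -0.001, -1.0]]
wrist_force: [-0.1, 0.5, -2.1]
grip_width: 0.0271
grasp_force: 58.7
[ 0.5397 -0.059   0.39  ] [-0.1029  0.5195 -2.1484] [-0.0167  0.0458 -0.0111]
tip_end {'position': [222.7, 24.3], 'score': 0.63}
stylus {'position': [323.6, 280.3], 'score': 0.77}
[323.1212 242.4127] [323.0975 279.7211]
```

View pics/w2.png

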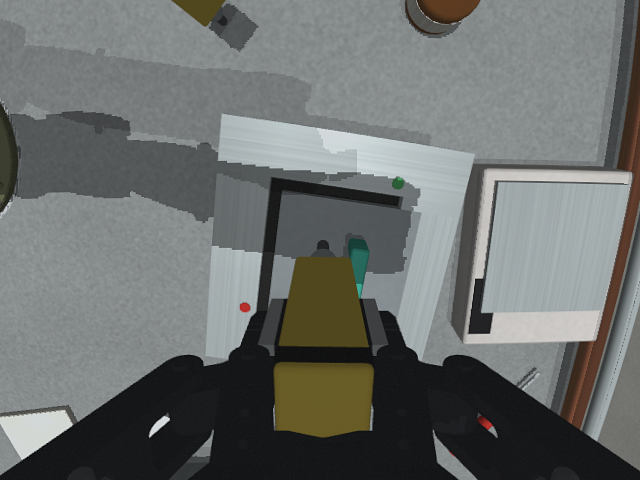

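The tip shows at (323,242), where predicted. The deck corners are at (219,114) and (474,155), and the channel's corner is at about (278,185). Now I'll fit the bath's pose.

```bash
cat > fit.py <<'E'
from h import *
from scipy.optimize import least_squares
np.set_printoptions(precision=4,suppress=True)
def bath(p,b): # bath xy (m) -> world
    c,s=np.cos(p[2]),np.sin(p[2]); return np.array([p[0]+c*b[0]-s*b[1],p[1]+s*b[0]+c*b[1],.13])
def chan(im,cal,p,excl=None):
    """points on channel centreline: black band edges along normals; returns world offsets from model"""
    g=cv2.cvtColor(im,cv2.COLOR_BGR2GRAY).astype(np.float32);out=[]
    L=[((x,.075),(0,1)) for x in np.arange(-.05,.05,.006)]+[((-.065,y),(1,0)) for y in np.arange(.06,-.06,-.006)]
    s=np.arange(-.02,.02,.0005)
    for c,n in L:
        q=[proj(cal,bath(p,(c[0]+n[0]*k,c[1]+n[1]*k))) for k in s]
        v=cv2.remap(g,np.array([[a[0] for a in q]],np.float32),np.array([[a[1] for a in q]],np.float32),1)[0]
        d=v<.5*(v.min()+np.percentile(v,70))
        if v.min()>45 or not d.any(): continue
        i=np.nonzero(d)[0]; w=s[i[-1]]-s[i[0]]
        if .009<w<.016 and len(i)==i[-1]-i[0]+1: out.append((c,n,(s[i[-1]]+s[i[0]])/2,w))
    return out
def refine(im,cal,p):
    for _ in range(5):
        o=chan(im,cal,p)
        def f(d): # small motion in bath frame: match offsets
            r=[]
            for c,n,k,w in o:
                m=np.array(c)+np.array(n)*k
                c2,s2=np.cos(d[2]),np.sin(d[2]); mm=np.array([d[0]+c2*c[0]-s2*c[1],d[1]+s2*c[0]+c2*c[1]])
                r.append((m-mm)@np.array(n))
            return r
        r=least_squares(f,[0,0,0],loss="soft_l1",f_scale=.001); d=r.x
        w0=bath(p,d[:2]); p=[w0[0],w0[1],p[2]+d[2]]
    return np.array(p),o
E
python3 - <<'E'
from fit import *
cal=np.load("w2.npy",allow_pickle=True).item();im=cv2.imread("pics/w2.png")
pts=[((-.125,.135),(219,114)),((.125,.135),(474,155)),((-.0715,.0815),(273,178)),((-.0585,.0685),(284,190))]
r=least_squares(lambda p:np.ravel([proj(cal,bath(p,b))-q for b,q in pts]),[.55,-.12,0]);print(r.x,np.degrees(r.x[2]),r.fun)
p,o=refine(im,cal,r.x);print(p,np.degrees(p[2]),len(o))
for q in o:print(q[0],q[1],round(q[2],4),q[3])
ct=get_calibration("top");p2,o2=refine(cv2.imread("pics/top.png"),ct,p);print("top",p2,np.degrees(p2[2]),len(o2))
for nm,b in dict(green=(.055,.075),cor=(-.065,.075),red=(-.065,-.065)).items(): print(nm,bath(p,b),bath(p2,b),proj(cal,bath(p,b)))
np.save("p.npy",p)
E
```

```text
[ 0.5464 -0.1245 -0.1484] -8.504104563593872 [ 2.7758  0.0211  1.3214 -1.0466 -2.2803 -0.7878 -1.8606  1.9562]
[ 0.546  -0.1236 -0.1514] -8.672770167396237 36
(np.float64(-0.05), 0.075) (0, 1) 0.0 0.01200000000000001
(np.float64(-0.044000000000000004), 0.075) (0, 1) 0.0 0.01200000000000001
(np.float64(-0.038000000000000006), 0.075) (0, 1) 0.0003 0.01150000000000001
(np.float64(-0.03200000000000001), 0.075) (0, 1) 0.0003 0.01150000000000001
(np.float64(-0.02600000000000001), 0.075) (0, 1) 0.0003 0.01150000000000001
(np.float64(-0.02000000000000001), 0.075) (0, 1) -0.0002 0.01150000000000001
(np.float64(-0.014000000000000012), 0.075) (0, 1) 0.0 0.01200000000000001
(np.float64(-0.008000000000000014), 0.075) (0, 1) 0.0 0.01200000000000001
(np.float64(-0.0020000000000000157), 0.075) (0, 1) 0.0 0.01200000000000001
(np.float64(0.003999999999999983), 0.075) (0, 1) 0.0 0.01200000000000001
(np.float64(0.009999999999999981), 0.075) (0, 1) -0.0002 0.012500000000000011
(np.float64(0.015999999999999973), 0.075) (0, 1) -0.0002 0.012500000000000011
(np.float64(0.021999999999999978), 0.075) (0, 1) -0
[... 1259 characters left out ...]
9999999999988)) (1, 0) 0.0 0.01200000000000001
(-0.065, np.float64(-0.02399999999999998)) (1, 0) 0.0 0.01200000000000001
(-0.065, np.float64(-0.02999999999999997)) (1, 0) 0.0 0.01200000000000001
(-0.065, np.float64(-0.035999999999999976)) (1, 0) 0.0 0.013000000000000012
(-0.065, np.float64(-0.04199999999999998)) (1, 0) 0.0 0.01200000000000001
(-0.065, np.float64(-0.04799999999999997)) (1, 0) 0.0 0.01200000000000001
top [ 0.547  -0.1252 -0.1483] -8.495359328401426 37
green [ 0.6117 -0.0578  0.13  ] [ 0.6125 -0.0592  0.13  ] [394.4478 201.6198]
cor [ 0.4931 -0.0397  0.13  ] [ 0.4938 -0.0414  0.13  ] [276.3607 183.6029]
red [ 0.472  -0.1781  0.13  ] [ 0.4732 -0.1799  0.13  ] [261.7573 309.2244]
```

```bash
python3 -m handwheel '[[0,[0.45,0.01,0],0],[0,[0.45,0.01,0],0],[0,[0.45,0.01,-0.2],0],[0,[0.45,0,-0.5],0],[0,[0,0,-0.6],0],[0,[0,0,-0.6],0],[0,[0,0,-0.6],0],[0,[0,0,-0.5],0],[0,[0,0,-0.2],0],[0,[0,0,0],0]]'
cat > near.py <<'E'
from fit import *
import sys
c="wrist";s=arm.sense();im=grab_frame(c);cal=get_calibration(c);cv2.imwrite("pics/%s.png"%sys.argv[1],im)
p,o=refine(im,cal,np.load("p.npy"));print("bath",p,np.degrees(p[2]),len(o),"tcp",s["tcp_pos"],s["wrist_force"])
t=s["tcp_pos"]+[0,0,-.124];print("tip pred",proj(cal,t),t,"seam0 px",proj(cal,bath(p,(.055,.075))),bath(p,(.055,.075)))
u,v=np.round(proj(cal,t)).astype(int);cr=im[max(v-60,0):v+60,u-80:u+80];print("crop origin",u-80,max(v-60,0))
cv2.imwrite("pics/%sc.png"%sys.argv[1],cv2.resize(cr,None,fx=5,fy=5,interpolation=cv2.INTER_NEAREST))
E
python3 near.py w3
```

```text
t: 10.65
tcp_pos: [0.6117, -0.0589, 0.2618]
tcp_rot: [[0.002, 1.0, -0.001], [1.0, -0.002, 0.0], [0.0, -0.001, -1.0]]
wrist_force: [0.4, -1.0, -1.7]
grip_width: 0.0273
grasp_force: 59.0
bath [ 0.5463 -0.1236 -0.1504] -8.618743557488932 21 tcp [ 0.6117 -0.0589  0.2618] [ 0.4331 -1.0316 -1.6702]
tip pred [322.6036 241.6036] [ 0.6117 -0.0589  0.1378] seam0 px [322.8716 236.6904] [ 0.6119 -0.0577  0.13  ]
crop origin 243 182
```

View pics/w3c.png

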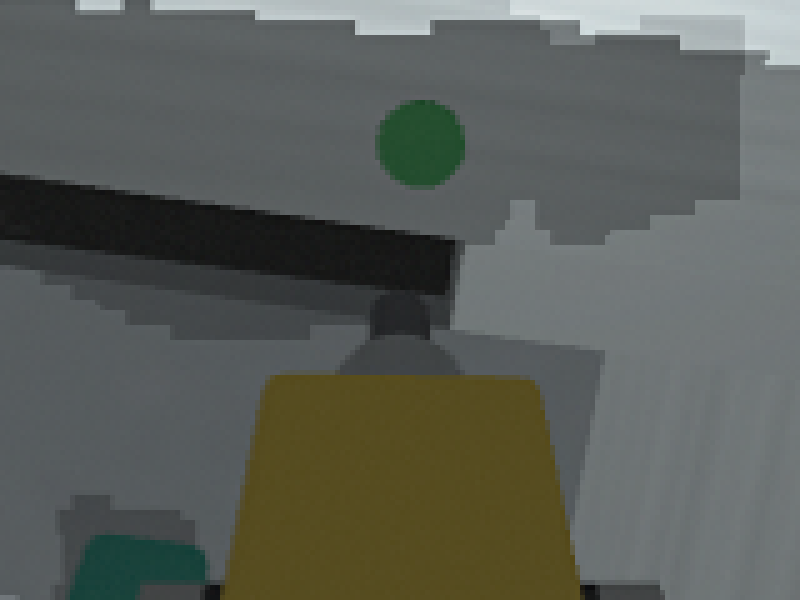

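Run:
```python
from fit import *
cal=get_calibration("wrist");s=arm.sense();t=s["tcp_pos"]+[0,0,-.124]
a=np.random.randn(3000,3);a/=np.linalg.norm(a,axis=1)[:,None]
for dy in(0,-.001,-.002):
    o=t+[0,dy,0]
    S=np.array([proj(cal,o+[0,0,.004]+.004*k) for k in a]);B=np.array([proj(cal,o+[.008*np.cos(h),.008*np.sin(h),.035]) for h in np.linspace(0,6.3,100)])
    H=np.array([proj(cal,o+[x*.014,.014,.065]) for x in(-1,1)])
    print(dy,"tip top row",S[:,1].min(),"cols",S[:,0].min(),S[:,0].max(),"barrel top",B[:,1].min(),"cols",B[:,0].min(),B[:,0].max(),"handle",H)
p=np.load("p.npy")
for b in((.055,.0815),(.055,.0685),(.063,.0815)):print(b,proj(cal,bath(p,b)))
```

```text
0 tip top row 237.7819503184081 cols 317.01528740003994 329.0872582050648 barrel top 246.5191969828149 cols 309.4152848414688 336.7106380340367 handle [[295.1388 253.3023]
 [350.9504 253.2311]]
-0.001 tip top row 239.22903625063336 cols 317.0242236757274 329.08219191564876 barrel top 248.16014378118712 cols 309.43573479482046 336.6945079983167 handle [[295.1846 255.1879]
 [350.9097 255.1171]]
-0.002 tip top row 240.6728058263024 cols 317.03315278145794 329.07712203654245 barrel top 249.79671326619138 cols 309.4561695226621 336.67837932145176 handle [[295.2305 257.0677]
 [350.8689 256.9972]]
(0.055, 0.0815) [324.0214 227.7854]
(0.055, 0.0685) [321.2197 245.617 ]
(0.063, 0.0815) [335.5118 229.4662]
```

```bash
python3 -m handwheel '[[0,[0,0.055,0],0],[0,[0,0,0],0],[0,[0,0,-0.08],0],[0,[0,0,-0.08],0],[0,[0,0,-0.08],0],[0,[0,0,0],0]]'
python3 -m handwheel '[[0,[0,0,-0.06],0],[0,[0,0,-0.06],0],[0,[0,0,0],0],[0,[0,0,0],0]]'
```

```text
t: 11.45
tcp_pos: [0.6115, -0.0568, 0.2522]
tcp_rot: [[0.002, 1.0, -0.001], [1.0, -0.002, 0.0], [0.0, -0.001, -1.0]]
wrist_force: [-0.1, 0.5, -0.7]
grip_width: 0.0276
grasp_force: 59.0
t: 11.95
tcp_pos: [0.6118, -0.0568, 0.2479]
tcp_rot: [[0.002, 1.0, -0.0], [1.0, -0.002, 0.0], [0.0, -0.0, -1.0]]
wrist_force: [0.0, -0.6, -1.5]
grip_width: 0.0274
grasp_force: 59.0
```

```bash
for i in 1; do :; done
python3 -m handwheel '[[0,[0,0,-0.05],0],[0,[0,0,-0.05],0],[0,[0,0,0],0]]'
python3 -m handwheel '[[0,[0,0,-0.04],0],[0,[0,0,-0.035],0],[0,[0,0,0],0]]'
```

```text
t: 12.32
tcp_pos: [0.6116, -0.0568, 0.2436]
tcp_rot: [[0.002, 1.0, -0.0], [1.0, -0.002, 0.0], [0.0, -0.0, -1.0]]
wrist_force: [-0.3, -0.1, -1.6]
grip_width: 0.0274
grasp_force: 59.0
t: 12.7
tcp_pos: [0.6116, -0.0568, 0.2407]
tcp_rot: [[0.002, 1.0, -0.0], [1.0, -0.002, 0.0], [0.0, -0.0, -1.0]]
wrist_force: [0.3, -0.0, -1.6]
grip_width: 0.0279
grasp_force: 59.0
```

```bash
python3 -m handwheel '[[0,[0,0,-0.04],0],[0,[0,0,-0.035],0],[0,[0,0,0],0]]'
```

```text
t: 13.08
tcp_pos: [0.6118, -0.0568, 0.238]
tcp_rot: [[0.002, 1.0, 0.0], [1.0, -0.002, -0.0], [-0.0, 0.0, -1.0]]
wrist_force: [0.2, -0.8, -0.4]
grip_width: 0.0276
grasp_force: 59.0
```

```bash
python3 -m handwheel '[[0,[0,0,-0.03],0],[0,[0,0,-0.02],0],[0,[0,0,0],0]]'
```

```text
t: 13.45
tcp_pos: [0.6118, -0.0569, 0.236]
tcp_rot: [[0.002, 1.0, 0.0], [1.0, -0.002, -0.0], [-0.0, 0.0, -1.0]]
wrist_force: [-0.5, 1.1, 1.6]
grip_width: 0.0274
grasp_force: 59.3
```

```bash
python3 -m handwheel '[[0,[0,0,-0.03],0],[0,[0,0,0],0],[0,[0,0,0],0],[0,[0,0,0],0]]'
```

```text
t: 13.95
tcp_pos: [0.6118, -0.0569, 0.2348]
tcp_rot: [[0.002, 1.0, 0.0], [1.0, -0.002, -0.0], [-0.0, 0.0, -1.0]]
wrist_force: [-0.2, 0.5, 4.1]
grip_width: 0.0272
grasp_force: 59.4
```

```bash
python3 -m handwheel '[[0,[-0.06,0.0095,0.002],0],[0,[-0.062,0.0095,0.002],0],[0,[-0.062,0.0095,0.002],0],[0,[-0.062,0.0095,0.002],0],[0,[-0.062,0.0095,0.002],0],[0,[-0.062,0.0095,0.002],0],[0,[-0.062,0.0095,0.002],0],[0,[-0.062,0.0095,0.002],0]]'
```

```text
t: 14.95
tcp_pos: [0.5919, -0.0538, 0.2354]
tcp_rot: [[0.002, 1.0, 0.0], [1.0, -0.002, -0.0], [-0.0, 0.0, -1.0]]
wrist_force: [3.9, 0.0, 3.9]
grip_width: 0.0272
grasp_force: 59.5
```

```bash
python3 -m handwheel '[[0,[-0.062,0.0095,0.003],0],[0,[-0.062,0.0095,0.003],0],[0,[-0.062,0.0095,0.003],0],[0,[-0.062,0.0095,0.003],0],[0,[-0.062,0.0095,0.003],0],[0,[-0.062,0.0095,0.003],0],[0,[-0.062,0.0095,0.003],0],[0,[-0.062,0.0095,0.003],0],[0,[-0.062,0.0095,0.003],0],[0,[-0.062,0.0095,0.003],0]]'
```

```text
t: 16.2
tcp_pos: [0.567, -0.05, 0.2365]
tcp_rot: [[0.002, 1.0, -0.0], [1.0, -0.002, 0.0], [0.0, -0.0, -1.0]]
wrist_force: [3.5, -1.1, 3.7]
grip_width: 0.0272
grasp_force: 59.5
```

```bash
python3 -m handwheel '[[0,[-0.062,0.0095,0.003],0],[0,[-0.062,0.0095,0.003],0],[0,[-0.062,0.0095,0.003],0],[0,[-0.062,0.0095,0.003],0],[0,[-0.062,0.0095,0.003],0],[0,[-0.062,0.0095,0.003],0],[0,[-0.062,0.0095,0.003],0],[0,[-0.062,0.0095,0.003],0],[0,[-0.062,0.0095,0.003],0],[0,[-0.062,0.0095,0.003],0]]'
```

```text
t: 17.45
tcp_pos: [0.5422, -0.0462, 0.2377]
tcp_rot: [[0.002, 1.0, -0.0], [1.0, -0.002, -0.0], [-0.0, -0.0, -1.0]]
wrist_force: [5.1, -0.7, 3.6]
grip_width: 0.0275
grasp_force: 59.5
```

```bash
python3 -m handwheel '[[0,[-0.062,0.0095,0.0033],0],[0,[-0.062,0.0095,0.0033],0],[0,[-0.062,0.0095,0.0033],0],[0,[-0.062,0.0095,0.0033],0],[0,[-0.062,0.0095,0.0033],0],[0,[-0.062,0.0095,0.0033],0],[0,[-0.062,0.0095,0.0033],0],[0,[-0.062,0.0095,0.0033],0],[0,[-0.062,0.0095,0.0033],0],[0,[-0.062,0.0095,0.0033],0]]'
```

```text
t: 18.7
tcp_pos: [0.5174, -0.0424, 0.239]
tcp_rot: [[0.002, 1.0, -0.0], [1.0, -0.002, -0.0], [-0.0, -0.0, -1.0]]
wrist_force: [4.3, -0.6, 4.2]
grip_width: 0.0275
grasp_force: 59.5
```

```bash
python3 -m handwheel '[[0,[-0.062,0.0095,0.0042],0],[0,[-0.062,0.0095,0.0042],0],[0,[-0.062,0.0095,0.0042],0],[0,[-0.062,0.0095,0.0042],0],[0,[-0.062,0.0095,0.0042],0],[0,[-0.062,0.0095,0.0042],0],[0,[-0.062,0.0095,0.0042],0],[0,[-0.062,0.0095,0.0042],0],[0,[-0.062,0.0095,0.0042],0],[0,[-0.045,0.0068,0.003],0]]'
```

```text
t: 19.95
tcp_pos: [0.4932, -0.0387, 0.2406]
tcp_rot: [[0.002, 1.0, -0.0], [1.0, -0.002, 0.0], [0.0, -0.0, -1.0]]
wrist_force: [3.5, -0.9, 3.0]
grip_width: 0.0272
grasp_force: 59.5
```

```bash
python3 -m handwheel '[[0,[0,0,0],0],[0,[-0.0094,-0.05,0.0025],0],[0,[-0.0094,-0.062,0.003],0],[0,[-0.0094,-0.062,0.003],0],[0,[-0.0094,-0.062,0.003],0],[0,[-0.0094,-0.062,0.003],0],[0,[-0.0094,-0.062,0.003],0],[0,[-0.0094,-0.062,0.003],0],[0,[-0.0094,-0.062,0.003],0],[0,[-0.0094,-0.062,0.003],0]]'
```

```text
t: 21.2
tcp_pos: [0.4901, -0.0608, 0.2417]
tcp_rot: [[0.002, 1.0, 0.0], [1.0, -0.002, -0.0], [-0.0, 0.0, -1.0]]
wrist_force: [0.8, 4.0, 2.4]
grip_width: 0.0276
grasp_force: 59.4
```

```bash
python3 -m handwheel '[[0,[-0.0104,-0.062,0.0026],0],[0,[-0.0104,-0.062,0.0026],0],[0,[-0.0104,-0.062,0.0026],0],[0,[-0.0104,-0.062,0.0026],0],[0,[-0.0104,-0.062,0.0026],0],[0,[-0.0104,-0.062,0.0026],0],[0,[-0.0104,-0.062,0.0026],0],[0,[-0.0104,-0.062,0.0026],0],[0,[-0.0104,-0.062,0.0026],0],[0,[-0.0104,-0.062,0.0026],0]]'
```

```text
t: 22.45
tcp_pos: [0.4859, -0.0855, 0.2428]
tcp_rot: [[0.002, 1.0, -0.0], [1.0, -0.002, -0.0], [-0.0, -0.0, -1.0]]
wrist_force: [0.9, 4.6, 2.6]
grip_width: 0.0276
grasp_force: 59.4
```

```bash
python3 -m handwheel '[[0,[-0.0095,-0.062,0.0029],0],[0,[-0.0095,-0.062,0.0029],0],[0,[-0.0095,-0.062,0.0029],0],[0,[-0.0095,-0.062,0.0029],0],[0,[-0.0095,-0.062,0.0029],0],[0,[-0.0095,-0.062,0.0029],0],[0,[-0.0095,-0.062,0.0029],0],[0,[-0.0095,-0.062,0.0029],0],[0,[-0.0095,-0.062,0.0029],0],[0,[-0.0095,-0.062,0.0029],0]]'
```

```text
t: 23.7
tcp_pos: [0.482, -0.1103, 0.2439]
tcp_rot: [[0.002, 1.0, -0.0], [1.0, -0.002, 0.0], [0.0, -0.0, -1.0]]
wrist_force: [0.9, 3.8, 3.6]
grip_width: 0.0277
grasp_force: 59.4
```

```bash
python3 -m handwheel '[[0,[-0.0095,-0.062,0.0032],0],[0,[-0.0095,-0.062,0.0032],0],[0,[-0.0095,-0.062,0.0032],0],[0,[-0.0095,-0.062,0.0032],0],[0,[-0.0095,-0.062,0.0032],0],[0,[-0.0095,-0.062,0.0032],0],[0,[-0.0095,-0.062,0.0032],0],[0,[-0.0095,-0.062,0.0032],0],[0,[-0.0095,-0.062,0.0032],0],[0,[-0.0095,-0.062,0.0032],0]]'
```

```text
t: 24.95
tcp_pos: [0.4782, -0.1351, 0.2452]
tcp_rot: [[0.002, 1.0, -0.0], [1.0, -0.002, -0.0], [-0.0, -0.0, -1.0]]
wrist_force: [0.5, 3.7, 2.8]
grip_width: 0.0275
grasp_force: 59.4
```

```bash
python3 -m handwheel '[[0,[-0.0095,-0.062,0.003],0],[0,[-0.0095,-0.062,0.003],0],[0,[-0.0095,-0.062,0.003],0],[0,[-0.0095,-0.062,0.003],0],[0,[-0.0095,-0.062,0.003],0],[0,[-0.0095,-0.062,0.003],0],[0,[-0.0095,-0.062,0.003],0],[0,[-0.0095,-0.062,0.003],0],[0,[-0.0095,-0.062,0.003],0],[0,[-0.0095,-0.062,0.003],0]]'
```

```text
t: 26.2
tcp_pos: [0.4745, -0.1599, 0.2464]
tcp_rot: [[0.002, 1.0, -0.0], [1.0, -0.002, 0.0], [0.0, -0.0, -1.0]]
wrist_force: [0.2, 3.3, 3.3]
grip_width: 0.0273
grasp_force: 59.4
```

```bash
python3 -m handwheel '[[0,[-0.009,-0.062,0.003],0],[0,[-0.009,-0.062,0.003],0],[0,[-0.009,-0.062,0.003],0],[0,[-0.009,-0.062,0.003],0],[0,[-0.009,-0.062,0.003],0],[0,[-0.009,-0.062,0.003],0],[0,[-0.009,-0.062,0.003],0],[0,[0,0,0],0],[0,[0,0,0],0],[0,[0,0,0],0]]'
```

```text
t: 27.45
tcp_pos: [0.4718, -0.1776, 0.2473]
tcp_rot: [[0.003, 1.0, -0.0], [1.0, -0.003, -0.001], [-0.001, -0.0, -1.0]]
wrist_force: [0.8, 0.2, 2.5]
grip_width: 0.0273
grasp_force: 59.4
```

```bash
python3 -m handwheel '[[0,[0,0,0],0],[0,[0,0,0.1],0],[0,[0,0,0.15],0],[0,[0,0,0.2],0],[0,[0,0,0.3],0],[0,[0,0,0.5],0],[0,[0,0,0.5],0],[0,[0,0,0.5],0],[0,[0,0,0.5],0],[0,[0,0,0],0]]'
python3 -m handwheel '[[0,[0.13,0.8,0],0],[0,[0.13,1,0],0],[0,[0.13,1,0],0],[0,[0.13,1,0],0],[0,[0.13,1,0],0],[0,[0.13,1,0],0],[0,[0.13,1,0],0],[0,[0.13,1,0],0],[0,[0.13,1,0],0],[0,[0.13,0.9,0],0]]'
python3 -m handwheel '[[0,[0,0.5,0],0],[0,[0,0,0],0],[0,[0,0,0],0]]'
```

```text
t: 28.7
tcp_pos: [0.4725, -0.1775, 0.359]
tcp_rot: [[0.003, 1.0, 0.003], [1.0, -0.003, -0.001], [-0.001, 0.003, -1.0]]
wrist_force: [1.1, 0.6, -1.7]
grip_width: 0.0272
grasp_force: 59.0
t: 29.95
tcp_pos: [0.5237, 0.2123, 0.3563]
tcp_rot: [[0.002, 1.0, -0.001], [1.0, -0.002, -0.0], [-0.0, -0.001, -1.0]]
wrist_force: [-0.3, -0.1, -1.0]
grip_width: 0.0274
grasp_force: 59.0
t: 30.32
tcp_pos: [0.5242, 0.2289, 0.3572]
tcp_rot: [[0.004, 1.0, 0.0], [1.0, -0.004, -0.001], [-0.001, 0.0, -1.0]]
wrist_force: [-0.8, -0.1, -1.2]
grip_width: 0.0277
grasp_force: 59.0
```

```bash
python3 -m handwheel '[[0,[0,0.075,-0.5],0],[0,[0,0,-0.6],0],[0,[0,0,-0.6],0],[0,[0,0,-0.6],0],[0,[0,0,-0.6],0],[0,[0,0,-0.6],0],[0,[0,0,-0.6],0],[0,[0,0,-0.6],0],[0,[0,0,-0.4],0],[0,[0,0,0],0]]'
python3 -m handwheel '[[0,[0,0,-0.14],0],[0,[0,0,-0.1],0],[0,[0,0,0],0],[0,[0,0,0],0]]'
```

```text
t: 31.58
tcp_pos: [0.5237, 0.2327, 0.1526]
tcp_rot: [[0.004, 1.0, -0.002], [1.0, -0.004, -0.001], [-0.001, -0.002, -1.0]]
wrist_force: [-0.4, 0.7, -1.0]
grip_width: 0.0276
grasp_force: 59.0
t: 32.08
tcp_pos: [0.5241, 0.234, 0.1439]
tcp_rot: [[0.002, 1.0, 0.0], [1.0, -0.002, 0.0], [0.0, 0.0, -1.0]]
wrist_force: [0.7, 0.0, -1.7]
grip_width: 0.0274
grasp_force: 59.0
```

```bash
python3 -m handwheel '[[0,[0,-0.06,-0.03],0],[0,[0,0,-0.04],0],[0,[0,0,-0.03],0],[0,[0,0,0],0],[0,[0,0,0],0]]'
```

```text
t: 32.7
tcp_pos: [0.524, 0.2315, 0.1396]
tcp_rot: [[0.002, 1.0, -0.0], [1.0, -0.002, 0.0], [0.0, -0.0, -1.0]]
wrist_force: [0.3, -0.7, -1.8]
grip_width: 0.0272
grasp_force: 59.0
```

```bash
python3 -m handwheel '[[0,[0,0,-0.02],0],[0,[0,0,-0.01],0],[0,[0,0,0],0],[0,[0,0,0],0]]'
```

```text
t: 33.2
tcp_pos: [0.5241, 0.2315, 0.139]
tcp_rot: [[0.002, 1.0, 0.0], [1.0, -0.002, 0.0], [0.0, 0.0, -1.0]]
wrist_force: [-0.6, -0.2, 5.9]
grip_width: 0.0275
grasp_force: 59.8
```

Contact on the plate. Release and withdraw.

```bash
python3 -m handwheel '[[0.4,[0,0,0],0],[0.7,[0,0,0],0],[1,[0,0,0],0],[1,[0,0,0],0],[1,[0,0,0],0],[1,[0,0,0],0],[1,[0,0,0],0]]'
python3 -m handwheel '[[1,[0,0,0.3],0],[1,[0,0,0.5],0],[1,[0,0,0.6],0],[1,[0,0,0.6],0],[1,[0,0,0.6],0],[1,[0,0,0.6],0],[1,[0,0,0.6],0],[1,[0,0.5,0.6],0],[1,[0,0.4,0.6],0],[1,[0,0,0],0]]'
python3 -m handwheel '[[1,[0,0,0],0],[1,[0,0,0],0]]'
python3 - <<'E'
from h import *
im=grab_frame("wrist");cv2.imwrite("pics/w9.png",im);cal=get_calibration("wrist")
for r in mark_of("bay0","wrist")[:3]:print(r,onz(cal,r["position"],.08))
for n in("stylus","other"):
  for r in mark_of(n,"wrist")[:3]:print(n,r,onz(cal,r["position"],.08))
E
```

```text
t: 34.08
tcp_pos: [0.524, 0.2315, 0.1384]
tcp_rot: [[0.002, 1.0, -0.0], [1.0, -0.002, -0.0], [-0.0, -0.0, -1.0]]
wrist_force: [-0.1, -0.5, 0.0]
grip_width: 0.0854
grasp_force: 0.0
t: 35.33
tcp_pos: [0.5242, 0.2692, 0.341]
tcp_rot: [[0.0, 1.0, 0.003], [1.0, -0.0, 0.003], [0.003, 0.003, -1.0]]
wrist_force: [0.4, -0.1, -0.8]
grip_width: 0.0852
grasp_force: 0.0
t: 35.58
tcp_pos: [0.5238, 0.2665, 0.3378]
tcp_rot: [[0.003, 1.0, -0.001], [1.0, -0.003, -0.001], [-0.001, -0.001, -1.0]]
wrist_force: [0.2, -0.0, -0.6]
grip_width: 0.0856
grasp_force: 0.0
{'position': [320.5, 158.3], 'score': 0.67} [0.52110311 0.3106395  0.08      ]
{'position': [326.6, 238.7], 'score': 0.64} [0.52704707 0.22911687 0.08      ]
{'position': [318.2, 69.0], 'score': 0.61} [0.51930624 0.39234698 0.08      ]
stylus {'position': [203.9, 205.2], 'score': 0.86} [0.40278744 0.26481629 0.08      ]
stylus {'position': [229.6, 321.2], 'score': 0.69} [0.41903845 0.13348911 0.08      ]
stylus {'position': [320.0, 238.7], 'score': 0.65} [0.52024749 0.22913032 0.08      ]
other {'position': [321.0, 162.1], 'score': 0.89} [0.52157522 0.3069817  0.08      ]
```

View pics/w9.png

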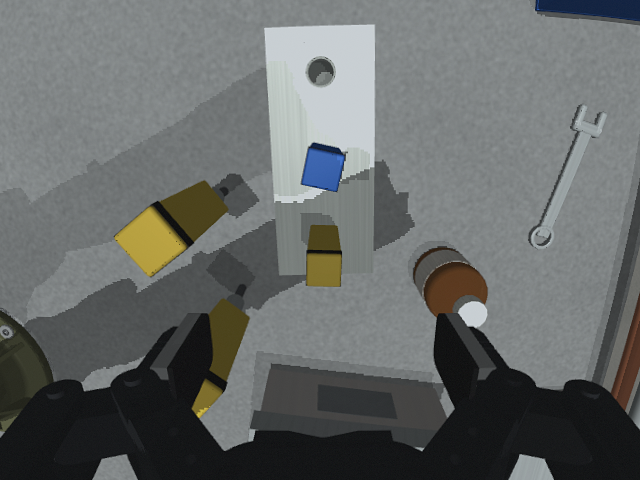

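The gauge hangs upright in its bay, its top face at (324,268). The blue gauge at (324,167) and the bottle are undisturbed.

```bash
python3 -c "
from workcell import arm
print(arm.job_done())"
```

```text
the job is handed in; nothing more can be done
None
```

I traced the whole seal channel from green to red in one stroke, with the tip pressed in about 2.4–3.9 mm judging by wrist force. The yellow gauge is back upright in the bay it came from and the job is handed in at about 36 s; the hand-in gave no verdict.

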